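# Feel out the hidden socket and seat the stop pin

### The job

Take the spring-nosed stop pin out of its holder, set its nose in the groove of the stop fixture's cover plate and slide it along the groove with light pressure until the nose drops into the hidden socket. Then press the pin straight down until its flange sits flat on the cover plate, and let go of it so that it stands there. Be gentle with pin and fixture, and leave the stapler, the canister lid and the marker where they lie.

Things in the scene. Friction and masses are not known exactly. Their poses are not given: they have to be found in the camera images.
- stop_fixture: Aluminium and dark steel block fixed to the bench, 94 mm (its x) by 242 mm (its y), 46 mm high. Origin: centre of its underside, z up. Its top is a flat 6 mm cover plate (upper face z = 46 mm) with one straight groove along its y axis at x = 0: 16 mm wide, 110 mm long (y -55 to 55 mm), 6 mm deep; the groove's floor (z = 40 mm) is dark steel.
- groove_mid (a point): Middle of the groove, level with the cover plate's upper face; axes as the fixture's. In the groove's floor, on its centre line, somewhere within 30 mm of this point along y (not told, hardly visible), is one fixed round socket, 16 mm diameter, 22 mm deep below the floor, closed flush by a shutter of the same steel that sinks under less than 1 N.
- groove_left (a point): Centre of the groove's +y end wall, at the level of the cover plate's upper face.
- groove_right (a point): Centre of the groove's -y end wall, at the level of the cover plate's upper face.
- pin_holder: Grey plastic block 60 x 60 x 36 mm on a dark steel foot 70 x 100 mm, fixed to the bench. Origin: centre of its underside, z up. The stop pin stands in the hole in its top (18 mm diameter, 32 mm deep).
- stop_pin: Stop pin, about 0.2 kg, round about its z axis (up). Origin: centre of the underside of its steel flange (36 mm diameter, 5 mm thick). Above it a black knob, 28 mm diameter, z = 5 to 52 mm, to grip at about z = 30 mm. Below it a steel spring nose, 13 mm diameter, down to z = -26 mm, chamfered at the tip. It starts in the holder, flange on its top. Seated, its origin is level with the cover plate.
- nose (a joint): How far the nose is pushed up into the pin, in m: 0 = fully out, 0.012 = fully in (then solid). Spring force: 1.4 N at first push, 4.2 N at 8 mm, 5.6 N at 12 mm. When the nose passes over the socket it springs out, and its side then stops any further sliding.
- nose_tip (a point): Centre of the flat end of the nose, 26 mm below the pin's origin when the nose is fully out; moves with the nose.
- knob_top (a point): Centre of the top of the knob, 52 mm above the pin's origin.
- stapler: Dark grey desk stapler, 34 x 150 x 47 mm, lying loose behind the fixture with its length along its y. Origin: centre of its underside. Bystander.
- lid: Loose canister lid, a disc 66 mm in diameter and 11 mm high, lying right of the fixture. Origin: centre of its underside. Bystander.
- marker: Loose marker pen, 17 x 134 x 18 mm, lying beyond the holder. Origin: centre of its underside, length along y. Bystander.

How it is judged:
By the outcome, as a careful person would: the job done as asked, in the order asked, and still so for the second after the job is handed in, with the robot touching nothing.
It also fails if it takes over 54 s, if anything falls off the work surface, if the arm or the gripper's body presses on something with over 40 N, if the wrist force passes 120 N, or if a joint passes its speed limit or range.

### The arm

A 6-joint arm with a two-finger parallel gripper is mounted at the origin on a cart in front of the work surface, level with it; the furniture and walls round the work are solid. World frame = base frame: x ahead of the robot, y to its left, z up, the work surface at z = 0. Lengths are in m, angles in rad, forces in N, time in s.
With the tool pointing down it reaches from about 0.325 to 0.775 m from the base axis. Payload 9.3 kg.
Tool frame: the origin (TCP) lies midway between the tips of the shut fingers; the grasp point (between the pads) lies 19 mm behind it; z points along the fingers, y is the line along which they close (so a half turn about z gives the same grasp; the last joint's range is limited). The gripper opens to 85 mm and grips with 20 to 120 N. Pads are 22 mm wide; open, the fingers measure 114 mm over their backs; the gripper's body (76 mm by 85 mm) begins 54 mm behind the grasp point. The pads swing forward as they close: fully open they stand 13 mm farther back than shut.
Start: joints at [-1.45, 0.259, 0.021, 1.334, 0, 1.418], TCP at [0.149, -0.53, 0.21] pointing down, gripper open.
Joint ranges: [-3.04, 3.04], [-0.91, 1.82], [-1.04, 1.36], [-1.92, 1.95], [-1.52, 1.45], [-3.14, 3.14]. Speed limits (rad/s): [2.22, 2.22, 2.79, 3.14, 3.14, 3.14].

### API

Orientations are given as a 3x3 rotation matrix whose columns are the frame's x, y, z axes.
In Python, from plant import arm gives the robot as it stands.
- The arm moves only by the tool move_arm, never from a script. Its arguments are lists of equal length, an entry for each row: "dp": the shift along the world's x, y, z each as a share of 0.2 m, from -1 to 1, a list of three; "angular": the turn, a rotation vector about the world's x, y, z each as a share of 60 degrees, from -1 to 1, a list of three. A call has 1 to 8 rows; each row is the pose to reach, as a shift and turn from the pose commanded when the call began; what a row does not reach only later rows make up. A row lasts 1/12 s, in which the tool goes at most 41.7 mm and 7.16 degrees, less where a joint would pass 70% of its speed; a pose out of reach is approached as far as the arm can. A call with a number of a shift or a turn outside -1 to 1 is refused whole. A call with a gripper value outside its range is refused whole. "grip" is the opening, from 0 (shut) to 1 (fully open), set as the call begins (left out, the last holds). The fingers move at their own pace and stop on an object; "newtons" is the grip in N (left out, the last holds). Time passes only in rows, so rows that repeat a pose let the fingers close. It gives the time, the measured TCP pose, the force, the opening and the grip force at its end, in the units of the state.
- arm.observe(): the state, without advancing time (a new reading comes with each control period).
- arm.capture(name): name is "scene" or "top" or "wrist"; returns a dict with "img" (420x560x3 uint8, red, green, blue), "depth" (420x560 float32, m along the optical axis (not along the pixel's ray), 0 where there is no reading), "camera_matrix" (3x3 intrinsics, pixels), "rvec" (rotation vector, rad) and "tvec" (3), from world to camera coordinates, as OpenCV has them. Camera axes: x right, y down, z forward; pixel columns grow to the right and rows downward; lengths in m; the calibration is good to about 2 mm. The wrist camera is an equidistant fisheye: a pixel r from the principal point sees the ray r / f radians off the axis. A picture is of the moment at which its call begins.
- arm.sign_off(): hands the job in; it is judged then, once.
The state is a dict: "time": time; "q": joint angles; "qvel": joint speeds; "effort": joint torques, N m; "eef_pos": TCP position; "tcp_rot": TCP orientation; "ft_force": force on the tool from outside, world axes, zero at the start; "wrist_torque": the same for the moment, N m; "finger_gap": finger opening in m; "grasp_force": force on a finger pad.
Only numpy, scipy, OpenCV 4.12 (cv2) and the standard library are available. Lean on these libraries where they do the work, as an engineer would, in place of code of your own. Each camera call takes 0.05 s, during which the arm holds its last target. There are 200 camera calls.

## Working session

There is one attempt and no reset: what is moved stays moved. The work goes in short steps, Python scripts to look and compute and a tool call to move; the robot and the scene stay as the last step left them, time stands still between calls to the robot, and variables do not carry over. Pictures are saved under pics/ and viewed, at most 10 in all, crops included, and the job is handed in when it is done.

Besides the shell and the picture viewer there is one more tool, called after "Emit:" as name(argument=value, ...) on one line, values as JSON. move_arm: Moves the arm, as the interface text tells. Shift numbers are shares of 0.2 m and turn numbers shares of 60 degrees, none past 1 either way. Its arguments: {"type":"object","properties":{"dp":{"type":"array"},"angular":{"type":"array"},"grip":{"type":"number"},"newtons":{"type":"number"}},"required":["dp","angular"]}

```bash
mkdir -p pics; cat > h.py <<'E'
import numpy as np,cv2
from plant import arm
def cap(n,save=None):
    c=arm.capture(n)
    if save: cv2.imwrite('pics/'+save,c['img'][:,:,::-1])
    np.savez('/tmp/'+n+'.npz',**c)
    return c
def cloud(c):
    K=c['camera_matrix'];d=c['depth'];v,u=np.mgrid[:d.shape[0],:d.shape[1]]
    P=np.stack([(u-K[0,2])/K[0,0]*d,(v-K[1,2])/K[1,1]*d,d],-1)
    R=cv2.Rodrigues(np.array(c['rvec'],float))[0]
    W=(P-np.ravel(c['tvec']))@R; W[d==0]=np.nan
    return W
def ray(c,u,v,z):
    K=c['camera_matrix'];R=cv2.Rodrigues(np.array(c['rvec'],float))[0];t=np.ravel(c['tvec'])
    o=-R.T@t;d=R.T@np.array([(u-K[0,2])/K[0,0],(v-K[1,2])/K[1,1],1]);return o+d*(z-o[2])/d[2]
E
python3 - <<'E'
from h import *
a=cap('top','top.png');b=cap('scene','scene.png')
cv2.imwrite('pics/both.png',cv2.resize(np.vstack([a['img'],b['img']])[:,:,::-1],None,fx=.71,fy=.71))
s=arm.observe();print(s)
W=cloud(a);print(W[::60,::80].round(3).tolist())
E
```

```text
{'time': 0.1, 'q': array([-1.44958176e+00,  2.59175244e-01,  2.08105056e-02,  1.33370474e+00,
       -2.42712773e-05,  1.41820095e+00]), 'qvel': array([-0.00156162, -0.00132521,  0.00084177,  0.00081965,  0.00099742,
        0.00025086]), 'effort': array([ 2.27233111e-03, -5.56695092e+01,  3.45070231e+01,  1.16563556e-02,
       -2.23750471e-04,  2.87440983e-06]), 'eef_pos': array([ 0.14867586, -0.52922339,  0.20969458]), 'tcp_rot': array([[ 9.62747682e-01,  2.70401312e-01, -1.78040224e-04],
       [ 2.70401318e-01, -9.62746871e-01,  1.26087626e-03],
       [ 1.69534927e-04, -1.26204801e-03, -9.99999189e-01]]), 'ft_force': array([-0.66021759, -0.58886921, -0.23876086]), 'wrist_torque': array([-0.01737696,  0.03709636,  0.04179446]), 'grasp_force': 0.0, 'finger_gap': 0.0854563509583769}
[[[1.14, 0.756, 0.012], [1.161, 0.556, -0.03], [1.161, 0.33, -0.035], [1.158, 0.101, -0.033], [0.966, -0.093, 0.323], [1.091, -0.323, 0.087], [1.091, -0.532, 0.082]], [[0.938, 0.698, 0.097], [0.972, 0.537, 0.006], [0.971, 0.319, 0.004], [0.968, 0.099, 0.007], [0.852, -0.094, 0.298], [0.963, -0.341, 0.0
[... 175 characters left out ...]
798, -0.56, -0.002]], [[0.643, 0.743, 0.015], [0.642, 0.534, 0.003], [0.64, 0.318, 0.002], [0.638, 0.101, -0.001], [0.636, -0.117, -0.001], [0.634, -0.335, -0.001], [0.626, -0.53, 0.053]], [[0.481, 0.76, -0.017], [0.479, 0.536, -0.005], [0.477, 0.317, 0.002], [0.475, 0.102, -0.004], [0.473, -0.115, -0.001], [0.471, -0.328, 0.011], [0.468, -0.548, 0.001]], [[0.215, 1.202, -0.726], [0.319, 0.532, -0.002], [0.317, 0.317, 0.001], [0.314, 0.103, -0.001], [0.312, -0.112, 0.001], [0.309, -0.328, -0.002], [0.307, -0.543, 0.0]], [[-0.037, 1.191, -0.717], [-0.04, 0.851, -0.715], [-0.046, 0.512, -0.722], [0.211, 0.086, 0.193], [0.249, -0.082, 0.333], [-0.056, -0.512, -0.716], [-0.007, -0.773, -0.533]]]
```

View pics/top.png

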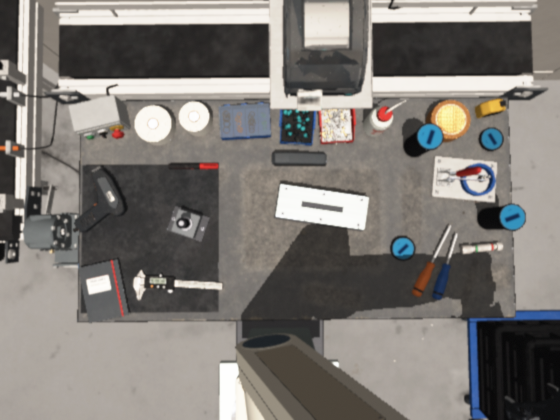

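View pics/scene.png

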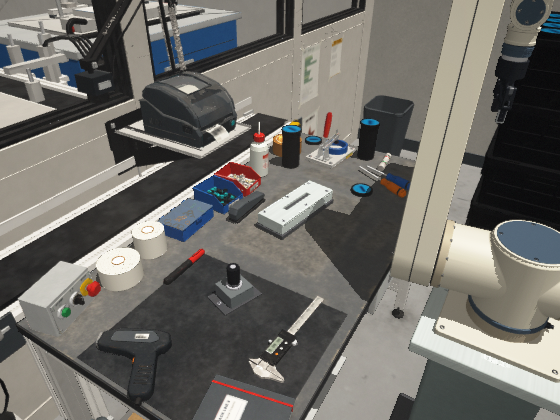

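The top view shows the fixture at about (322,207) with its dark groove from (302,205) to (343,210). The holder is at (188,222) with the knob at (183,222), the stapler at (299,158), the lid at (403,248) and the marker at (195,166). The way to the holder is clear.

```bash
python3 - <<'E'
from h import *
a=dict(np.load('/tmp/top.npz'));b=dict(np.load('/tmp/scene.npz'))
img=a['img'];hsv=cv2.cvtColor(img,cv2.COLOR_RGB2HSV)
m=((img.min(2)>150)).astype(np.uint8);r=np.zeros_like(m);r[178:235,268:375]=1;m*=r
cs=cv2.findContours(m,cv2.RETR_EXTERNAL,cv2.CHAIN_APPROX_NONE)[0];c=max(cs,key=cv2.contourArea)
box=cv2.boxPoints(cv2.minAreaRect(c));print('fix',cv2.minAreaRect(c));P=np.array([ray(a,*p,.046) for p in box]);print(P.round(4),P.mean(0))
f=np.zeros_like(m);cv2.drawContours(f,[c],-1,1,-1);f=cv2.erode(f,np.ones((9,9)))
g=((img.max(2)<130)&(f>0)).astype(np.uint8)
cs=cv2.findContours(g,cv2.RETR_EXTERNAL,cv2.CHAIN_APPROX_NONE)[0];c=max(cs,key=cv2.contourArea);print('groove',cv2.minAreaRect(c))
G=np.array([ray(a,*p,.043) for p in cv2.boxPoints(cv2.minAreaRect(c))]);print(G.round(4),G.mean(0))
W=cloud(a);sub=W[195:250,160:220].reshape(-1,3)
k=sub[sub[:,2]>.07];print('knob',len(k),np.nanmedian(k,0),np.nanmin(k,0),np.nanmax(k,0))
W=cloud(b);q=W.reshape(-1,3);q=q[(abs(q[:,0]-.62)<.1)&(abs(q[:,1]-.38)<.1)&(q[:,2]>.06)];print('sc knob',len(q),q.min(0),q.max(0),np.median(q,0))
t=q[q[:,2]>.083];print(len(t),np.median(t,0))
m=((img.max(2)<45)).astype(np.uint8);r[:]=0;r[205:240,170:205]=1;m*=r
cs=cv2.findContours(m,cv2.RETR_EXTERNAL,cv2.CHAIN_APPROX_NONE)[0]
for c in cs:
  if cv2.contourArea(c)>10: u=cv2.minEnclosingCircle(c);print(u,ray(a,*u[0],.088))
E
python3 -c "
import cv2;i=cv2.imread('pics/top.png');cv2.imwrite('pics/c.png',cv2.resize(i[180:250,150:380],None,fx=3.4,fy=3.4,interpolation=2))"
```

```text
fix ((321.9067687988281, 206.57643127441406), (91.22554779052734, 33.89535903930664), 8.392924308776855)
[[ 0.5355  0.0078  0.046 ]
 [ 0.6232 -0.0059  0.046 ]
 [ 0.5859 -0.2416  0.046 ]
 [ 0.4985 -0.2269  0.046 ]] [ 0.56078445 -0.11666006  0.046     ]
groove ((321.92999267578125, 206.49000549316406), (38.74945068359375, 3.535534143447876), 8.130102157592773)
[[ 0.5642 -0.0662  0.043 ]
 [ 0.5734 -0.0676  0.043 ]
 [ 0.558  -0.1679  0.043 ]
 [ 0.5488 -0.1664  0.043 ]] [ 0.56108589 -0.11702887  0.043     ]
knob 104 [0.52312139 0.23951494 0.08645987] [0.51061756 0.22809063 0.07057875] [0.53590488 0.25557069 0.09214482]Traceback (most recent call last):
  File "<stdin>", line 13, in <module>
    return umr_minimum(a, axis, None, out, keepdims, initial, where)
ValueError: zero-size array to reduction operation minimum which has no identity
```

View pics/c.png

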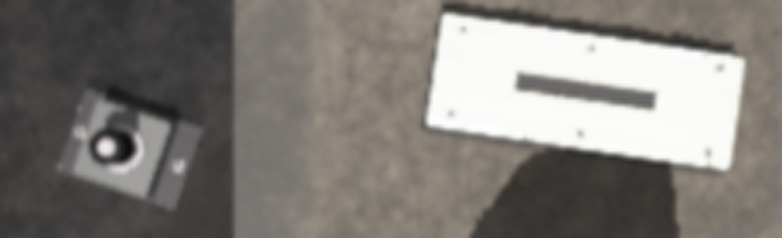

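The crop confirms the groove is a dark strip, and the holder's knob is tilted only by perspective. I'm going to the holder, turning the tool about +155° so that the fingers close along the groove axis.

Emit:
move_arm(dp=[[1,1,0],[1,1,0],[1,1,0],[1,1,0],[1,1,0],[1,1,0],[1,1,0],[1,1,0]], angular=[[0,0,0.95],[0,0,0.95],[0,0,0.95],[0,0,0.95],[0,0,0.95],[0,0,0.95],[0,0,0.95],[0,0,0.95]], grip=1)

```text
time: 0.77
eef_pos: [0.3516, -0.3254, 0.2103]
tcp_rot: [[0.287, 0.958, 0.001], [0.958, -0.287, 0.001], [0.001, 0.0, -1.0]]
ft_force: [-0.1, 0.0, -0.0]
finger_gap: 0.0857
grasp_force: 0.0
```

Emit:
move_arm(dp=[[0.65,1,0],[0.65,1,0],[0.65,1,0],[0.65,1,0],[0.65,1,0],[0.65,1,0],[0.65,1,0],[0.65,1,0]], angular=[[0,0,0.95],[0,0,0.95],[0,0,0.95],[0,0,0.95],[0,0,0.95],[0,0,0.95],[0,0,0.95],[0,0,0.95]])

```text
time: 1.43
eef_pos: [0.4793, -0.1275, 0.2098]
tcp_rot: [[-0.646, 0.763, -0.001], [0.763, 0.646, 0.0], [0.001, -0.0, -1.0]]
ft_force: [-1.0, -0.2, -0.3]
finger_gap: 0.0855
grasp_force: 0.0
```

Emit:
move_arm(dp=[[0,1,0],[0,1,0],[0,1,0],[0,1,0],[0,1,0],[0,1,0],[0,1,0],[0,1,0]], angular=[[0,0,0.69],[0,0,0.69],[0,0,0.69],[0,0,0.69],[0,0,0.69],[0,0,0.69],[0,0,0.69],[0,0,0.69]])

```text
time: 2.1
eef_pos: [0.4785, 0.0707, 0.21]
tcp_rot: [[-0.988, 0.157, -0.001], [0.157, 0.988, -0.0], [0.001, -0.0, -1.0]]
ft_force: [-0.1, 0.9, -0.5]
finger_gap: 0.0855
grasp_force: 0.0
```

Emit:
move_arm(dp=[[0.22,0.85,-0.1],[0.22,0.85,-0.1],[0.22,0.85,-0.1],[0.22,0.85,-0.1],[0.22,0.85,-0.1],[0.22,0.85,-0.1],[0.22,0.85,-0.1]], angular=[[0,0,0],[0,0,0],[0,0,0],[0,0,0],[0,0,0],[0,0,0],[0,0,0]])

```text
time: 2.68
eef_pos: [0.5229, 0.2397, 0.1897]
tcp_rot: [[-0.988, 0.157, -0.001], [0.157, 0.988, -0.001], [0.001, -0.001, -1.0]]
ft_force: [-0.6, -0.2, -0.3]
finger_gap: 0.0855
grasp_force: 0.0
```

```bash
python3 - <<'E'
from h import *
c=cap('wrist','w1.png');print(c['camera_matrix'],c['rvec'],c['tvec'])
R=cv2.Rodrigues(np.array(c['rvec'],float))[0];print(R,-R.T@np.ravel(c['tvec']));print(arm.observe()['eef_pos'])
E
```

```text
[[325.1922621    0.         276.55096468]
 [  0.         325.1922621  214.96454879]
 [  0.           0.           1.        ]] [-2.1862838  -1.8640757  -0.31121922] [-0.32052037 -0.48790397  0.20518123]
[[ 1.58144928e-01  9.87415874e-01 -2.69361357e-04]
 [ 9.33773895e-01 -1.49464906e-01  3.25156200e-01]
 [ 3.21024133e-01 -5.16733265e-02 -9.45660284e-01]] [0.44041253 0.25416478 0.3525904 ]
[0.52281913 0.23908922 0.1900591 ]
```

View pics/w1.png

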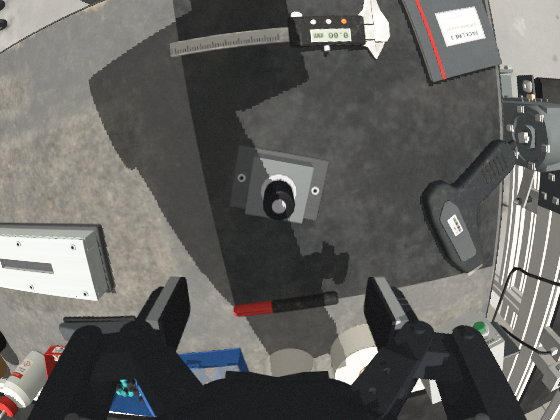

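The wrist view shows the knob between the fingers' lines at about (279,203), on its flange at (279,192). The fingers are at columns 170 and 390.

```bash
cat >> h.py <<'E'
def frays(c,uv):
    K=c['camera_matrix'];R=cv2.Rodrigues(np.array(c['rvec'],float))[0];o=-R.T@np.ravel(c['tvec'])
    p=(np.asarray(uv,float)-[K[0,2],K[1,2]])/K[0,0];r=np.linalg.norm(p,axis=-1,keepdims=True)
    d=np.concatenate([p/np.maximum(r,1e-9)*np.sin(r),np.cos(r)],-1)
    return o,d@R,d
def fcloud(c):
    D=c['depth'];v,u=np.mgrid[:D.shape[0],:D.shape[1]]
    o,d,dc=frays(c,np.stack([u,v],-1).reshape(-1,2))
    W=o+d*(D.ravel()/dc[:,2])[:,None];W[D.ravel()==0]=np.nan;return W.reshape(D.shape+(3,))
def fplane(c,uv,z):
    o,d,_=frays(c,uv);return o+d*((z-o[2])/d[:,2])[:,None]
E
python3 - <<'E'
from h import *
c=dict(np.load('/tmp/wrist.npz'));W=fcloud(c)
s=W[150:240,230:330].reshape(-1,3)
for lo,hi in((.083,.095),(.03,.04),(.037,.046)):
  k=s[(s[:,2]>lo)&(s[:,2]<hi)];mn,mx=np.nanpercentile(k,1,axis=0),np.nanpercentile(k,99,axis=0);print(lo,len(k),np.median(k,0).round(4),((mn+mx)/2).round(4),(mx-mn).round(4))
# flange bright ring & dark knob
m=(c['img'].max(2)>0)
uu=cv2.HoughCircles(cv2.cvtColor(c['img'],cv2.COLOR_RGB2GRAY)[150:240,230:330],cv2.HOUGH_GRADIENT,1,5,param1=150,param2=12,minRadius=8,maxRadius=22)
for x in uu[0][:5]: p=x[:2]+[230,150];print(x[2],p,fplane(c,[p],.088)[0].round(4),fplane(c,[p],.041)[0].round(4))
i=cv2.cvtColor(c['img'],cv2.COLOR_RGB2BGR)[140:240,220:340];cv2.imwrite('pics/k.png',cv2.resize(i,None,fx=5,fy=5,interpolation=2))
E
```

```text
0.083 749 [0.5214 0.2428 0.087 ] [0.522  0.2428 0.0865] [0.0249 0.0258 0.005 ]
0.03 2244 [0.5124 0.2461 0.0353] [0.5218 0.2431 0.0362] [0.069  0.0693 0.0073]
0.037 297 [0.5121 0.2449 0.0402] [0.5144 0.2412 0.0414] [0.037  0.0502 0.0088]
19.1 [277.5 193.5] [0.5115 0.2435 0.088 ] [0.5241 0.2416 0.041 ]
16.8 [278.5 202.5] [0.5194 0.2431 0.088 ] [0.5335 0.2411 0.041 ]
20.3 [305.5 173.5] [0.4981 0.2692 0.088 ] [0.5083 0.2719 0.041 ]
18.1 [282.5 195.5] [0.5139 0.2474 0.088 ] [0.5269 0.2462 0.041 ]
12.5 [273.5 189.5] [0.5075 0.2408 0.088 ] [0.5194 0.2384 0.041 ]
```

View pics/k.png

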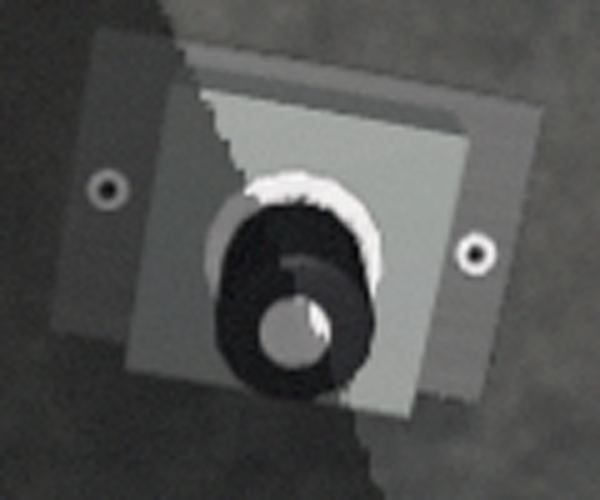

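Emit:
move_arm(dp=[[0,0.016,-0.2],[0,0.016,-0.35],[0,0.016,-0.5],[0,0.016,-0.62],[0,0.016,-0.715],[0,0.016,-0.715],[0,0.016,-0.715]], angular=[[0,0,0],[0,0,0],[0,0,0],[0,0,0],[0,0,0],[0,0,0],[0,0,0]])

```text
time: 3.32
eef_pos: [0.5226, 0.242, 0.0475]
tcp_rot: [[-0.987, 0.158, -0.001], [0.158, 0.987, -0.0], [0.001, -0.001, -1.0]]
ft_force: [0.8, -0.3, 1.5]
finger_gap: 0.0855
grasp_force: 0.0
```

Emit:
move_arm(dp=[[0,0,0],[0,0,0],[0,0,0],[0,0,0],[0,0,0],[0,0,0],[0,0,0],[0,0,0]], angular=[[0,0,0],[0,0,0],[0,0,0],[0,0,0],[0,0,0],[0,0,0],[0,0,0],[0,0,0]], grip=0.25, newtons=30)

```text
time: 3.98
eef_pos: [0.5231, 0.2437, 0.0481]
tcp_rot: [[-0.988, 0.155, 0.001], [0.155, 0.988, -0.0], [-0.001, 0.0, -1.0]]
ft_force: [-0.6, -1.8, 6.2]
finger_gap: 0.0268
grasp_force: 29.1
```

Emit:
move_arm(dp=[[0,0.005,0],[0,0.006,0.05],[0,0.006,0.12],[0,0.006,0.2],[0,0.006,0.3],[0,0.006,0.4],[0,0.006,0.4],[0,0.006,0.4]], angular=[[0,0,0],[0,0,0],[0,0,0],[0,0,0],[0,0,0],[0,0,0],[0,0,0],[0,0,0]], grip=0, newtons=40)

```text
time: 4.65
eef_pos: [0.5231, 0.2452, 0.1281]
tcp_rot: [[-0.988, 0.155, 0.002], [0.155, 0.988, 0.001], [-0.002, 0.001, -1.0]]
ft_force: [0.2, 0.1, -3.1]
finger_gap: 0.0263
grasp_force: 39.6
```

```bash
python3 - <<'E'
from h import *
s=arm.observe();print(s['eef_pos'],s['ft_force'],s['wrist_torque'],s['finger_gap'],s['grasp_force'])
c=cap('wrist','w2.png');W=fcloud(c)
# fixture groove from here
img=c['img'];m=(img.min(2)>150).astype(np.uint8)
cs=cv2.findContours(m,cv2.RETR_EXTERNAL,cv2.CHAIN_APPROX_NONE)[0]
i=cap('scene')['img'];cv2.imwrite('pics/s2.png',np.hstack([cv2.resize(i[220:340,160:320][:,:,::-1],(400,300)),cv2.resize(img[:,:,::-1],(400,300))]))
E
```

```text
[0.52309866 0.24524674 0.12811071] [ 0.19170437  0.14719185 -3.12327977] [-0.02677485  0.01317033 -0.04685537] 0.026322178541086406 39.61816233757418
```

View pics/s2.png

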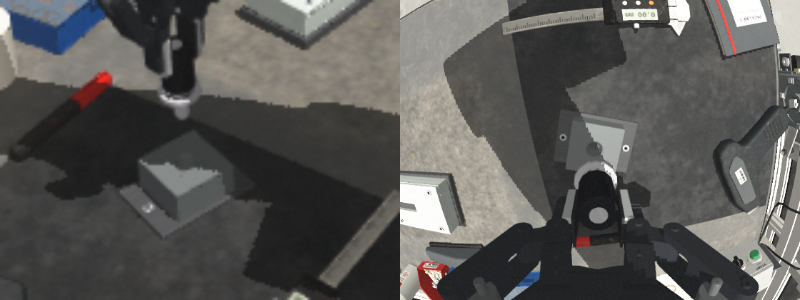

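The pin hangs straight in the fingers, with its nose clear of the holder, and the marker has not moved. Next I carry it above the groove's +y end.

Emit:
move_arm(dp=[[0.1,-0.8,0.12],[0.1,-0.8,0.12],[0.1,-0.8,0.12],[0.1,-0.8,0.12],[0.1,-0.8,0.12],[0.1,-0.8,0.12],[0.1,-0.8,0.12],[0.1,-0.8,0.12]], angular=[[0,0,0],[0,0,0],[0,0,0],[0,0,0],[0,0,0],[0,0,0],[0,0,0],[0,0,0]])

```text
time: 5.42
eef_pos: [0.5421, 0.0857, 0.1504]
tcp_rot: [[-0.988, 0.154, -0.002], [0.154, 0.988, 0.0], [0.002, 0.0, -1.0]]
ft_force: [0.8, 0.3, -2.0]
finger_gap: 0.0259
grasp_force: 40.0
```

Emit:
move_arm(dp=[[0.12,-0.8,0],[0.12,-0.8,0],[0.12,-0.8,0],[0.12,-0.8,0],[0.12,-0.8,0],[0.12,-0.8,0],[0.12,-0.8,0],[0.12,-0.8,0]], angular=[[0,0,0],[0,0,0],[0,0,0],[0,0,0],[0,0,0],[0,0,0],[0,0,0],[0,0,0]])

```text
time: 6.08
eef_pos: [0.5665, -0.0734, 0.151]
tcp_rot: [[-0.988, 0.153, -0.001], [0.153, 0.988, 0.0], [0.001, 0.0, -1.0]]
ft_force: [0.0, 0.5, -2.3]
finger_gap: 0.0262
grasp_force: 40.3
```

```bash
python3 - <<'E'
from h import *
s=arm.observe();print(s['eef_pos'],s['ft_force'],s['tcp_rot'].round(4).tolist())
c=cap('wrist','w3.png');W=fcloud(c);np.save('/tmp/W3.npy',W)
for p in [(280,250),(280,280),(280,300),(200,200)]: print(p,W[p[1],p[0]])
E
```

```text
[ 0.56651345 -0.07340807  0.15104842] [ 0.02835788  0.46465384 -2.27577836] [[-0.9882, 0.1529, -0.0006], [0.1529, 0.9882, 0.0005], [0.0007, 0.0004, -1.0]]
(280, 250) [ 0.55288338 -0.06827452  0.16602525]
(280, 280) [ 0.55622062 -0.0690357   0.18992283]
(280, 300) [ 0.56608796 -0.07053045  0.19093981]
(200, 200) [ 0.55132751 -0.13757534  0.04521886]
```

View pics/w3.png

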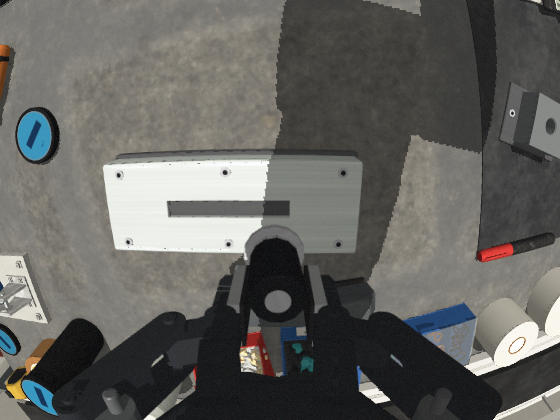

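The groove runs from (168,208) to (290,208), with the knob's cap at (277,300) and its flange at (275,243). The pin is above the groove's right-hand (+y) part.

```bash
python3 - <<'E'
from h import *
c=dict(np.load('/tmp/wrist.npz'));img=c['img'];g=img.max(2).astype(int)
print(g[196:222:1,[180,200,220,240,255]].T.tolist())
print(g[208,160:176].tolist(),g[208,282:298].tolist())
ex=[]
for u in range(180,256,5):
    col=g[192:225,u];th=(col[:4].mean()+col[14:18].mean())/2
    b=np.where(col<th)[0];ex.append((u,192+b[0]-.5,192+b[-1]+.5))
ex=np.array(ex);A=fplane(c,ex[:,[0,1]],.046);B=fplane(c,ex[:,[0,2]],.046)
yd=np.array([.1529,.9882]);
for n,P in(('A',A),('B',B)): f=np.polyfit(P[:,1],P[:,0],1);print(n,f,np.polyval(f,-.117))
print('ends',fplane(c,[[167.5,208],[290.5,208]],.046))
# pin: cap centre & axis
i=g[285:315,262:295];m=((i>120)&(i<256)).astype(np.uint8)
n,l,st,ce=cv2.connectedComponentsWithStats(m);k=1+st[1:,4].argmax();p=ce[k]+[262,285];print('cap',p,st[k],fplane(c,[p],.151-.012+.052))
W=fcloud(c);s=W[220:330,235:320].reshape(-1,3);t=s[(s[:,2]>.186)&(s[:,2]<.197)];print('top',len(t),np.median(t[:,2]),(np.percentile(t,2,axis=0)+np.percentile(t,98,axis=0))/2)
f=s[(s[:,2]>.136)&(s[:,2]<.150)];print('fl',len(f),np.percentile(f,[2,50,98],axis=0))
E
```

```text
[[241, 241, 241, 242, 203, 100, 102, 101, 100, 99, 102, 103, 100, 100, 101, 101, 101, 97, 97, 132, 154, 207, 236, 242, 242, 243], [240, 241, 240, 237, 199, 101, 102, 100, 100, 101, 100, 98, 103, 100, 104, 101, 103, 100, 99, 131, 153, 204, 236, 242, 240, 241], [240, 240, 239, 231, 168, 76, 103, 103, 104, 101, 100, 100, 101, 103, 101, 102, 101, 100, 98, 131, 143, 197, 235, 241, 241, 240], [240, 239, 241, 240, 205, 101, 104, 101, 101, 100, 99, 103, 101, 100, 101, 100, 100, 101, 97, 123, 149, 182, 230, 242, 241, 239], [239, 242, 240, 240, 201, 102, 103, 100, 101, 102, 102, 105, 102, 101, 102, 100, 101, 101, 98, 120, 148, 184, 230, 241, 240, 240]]
[241, 240, 241, 241, 241, 241, 241, 186, 97, 98, 101, 97, 98, 98, 101, 102] [53, 52, 57, 55, 50, 54, 53, 82, 131, 134, 132, 132, 131, 132, 133, 130]
A [0.15898366 0.5733437 ] 0.5547426097552866
B [0.15915778 0.58846539] 0.5698439346605018
ends [[ 0.5534798  -0.1691546   0.046     ]
 [ 0.57066322 -0.06043923  0.046     ]]Traceback (most recent call last):
  File "<stdin>", line 15, in <module>
ValueError: attempt to get argmax of an empty sequence
```

```bash
python3 - <<'E'
from h import *
c=dict(np.load('/tmp/wrist.npz'));img=c['img'];g=img.max(2).astype(int)
print(g[300,255:305].tolist());print(g[270:330,277].tolist())
i=g[285:315,255:300];m=((i>65)).astype(np.uint8)
n,l,st,ce=cv2.connectedComponentsWithStats(m)
for k in range(1,n):
  if st[k,4]>60: p=ce[k]+[255,285];print('cap',p,st[k],fplane(c,[p],.151-.012+.052))
W=fcloud(c);s=W[220:330,235:320].reshape(-1,3);t=s[(s[:,2]>.186)&(s[:,2]<.197)];print('top',len(t),np.median(t[:,2]),(np.percentile(t,2,axis=0)+np.percentile(t,98,axis=0))/2)
# flange left/right extremes at row ~243
print([(r,g[r,236:316].tolist()) for r in (240,)])
E
```

```text
[13, 24, 26, 17, 21, 26, 21, 23, 24, 54, 98, 108, 109, 112, 112, 110, 110, 111, 109, 108, 108, 109, 111, 111, 110, 114, 114, 114, 115, 113, 113, 112, 112, 109, 111, 101, 56, 19, 21, 20, 23, 29, 22, 20, 27, 24, 22, 24, 23, 18]
[17, 20, 22, 24, 15, 26, 28, 26, 22, 19, 20, 17, 25, 22, 23, 21, 24, 21, 17, 29, 90, 109, 114, 113, 114, 114, 110, 110, 112, 110, 111, 107, 110, 111, 110, 107, 108, 111, 107, 108, 109, 107, 90, 43, 22, 24, 20, 21, 28, 24, 19, 30, 46, 51, 54, 55, 48, 69, 71, 69]
cap [277.54393305 301.17154812] [ 10   5  26  23 478] [[ 0.56651357 -0.07171696  0.191     ]]
top 2936 0.19061165789770987 [ 0.56526628 -0.07036842  0.1912057 ]
[(240, [237, 238, 239, 239, 239, 238, 239, 238, 239, 240, 229, 151, 103, 106, 109, 114, 109, 111, 109, 110, 111, 108, 107, 103, 101, 104, 84, 48, 26, 20, 23, 21, 23, 19, 22, 21, 18, 24, 17, 20, 21, 18, 23, 20, 20, 20, 24, 30, 31, 60, 74, 70, 89, 100, 108, 114, 112, 109, 112, 110, 111, 111, 113, 108, 96, 131, 130, 130, 131, 128, 130, 128, 131, 129, 132, 129, 130, 127, 131, 130])]
```

Emit:
move_arm(dp=[[0.0135,0,0],[0.0135,0,-0.1],[0.0135,0,-0.2],[0.0135,0,-0.27],[0.0135,0,-0.3],[0.0135,0,-0.32],[0.0135,0,-0.345],[0.0135,0,-0.345]], angular=[[0,0,0],[0,0,0],[0,0,0],[0,0,0],[0,0,0],[0,0,0],[0,0,0],[0,0,0]])

```text
time: 6.8
eef_pos: [0.5695, -0.0748, 0.0821]
tcp_rot: [[-0.988, 0.154, -0.0], [0.154, 0.988, 0.0], [0.0, 0.0, -1.0]]
ft_force: [-1.4, 0.1, -1.8]
finger_gap: 0.026
grasp_force: 40.3
```

Emit:
move_arm(dp=[[0,0,0],[0,0,0],[0,0,0]], angular=[[0,0,0],[0,0,0],[0,0,0]])

```text
time: 7.05
eef_pos: [0.5698, -0.0752, 0.0829]
tcp_rot: [[-0.988, 0.155, 0.001], [0.155, 0.988, -0.0], [-0.001, -0.0, -1.0]]
ft_force: [-0.6, -0.1, -2.7]
finger_gap: 0.0263
grasp_force: 40.3
```

Emit:
move_arm(dp=[[0,0,-0.01],[0,0,-0.02],[0,0,-0.02],[0,0,-0.02]], angular=[[0,0,0],[0,0,0],[0,0,0],[0,0,0]])

```text
time: 7.38
eef_pos: [0.5693, -0.0751, 0.0781]
tcp_rot: [[-0.988, 0.155, -0.0], [0.155, 0.988, 0.0], [0.0, 0.0, -1.0]]
ft_force: [-0.4, 0.2, -1.9]
finger_gap: 0.0261
grasp_force: 40.3
```

```bash
python3 - <<'E'
from h import *
s=arm.observe();print(s['eef_pos'],s['ft_force'])
i=cap('scene')['img'][170:240,250:345,::-1];j=cap('wrist')['img'][150:300,180:380,::-1]
cv2.imwrite('pics/s4.png',np.hstack([cv2.resize(i,(400,300),interpolation=2),cv2.resize(j,(400,300),interpolation=2)]))
E
```

```text
[ 0.56928896 -0.07511735  0.07813308] [-0.41513669  0.23493896 -1.92570095]
```

View pics/s4.png

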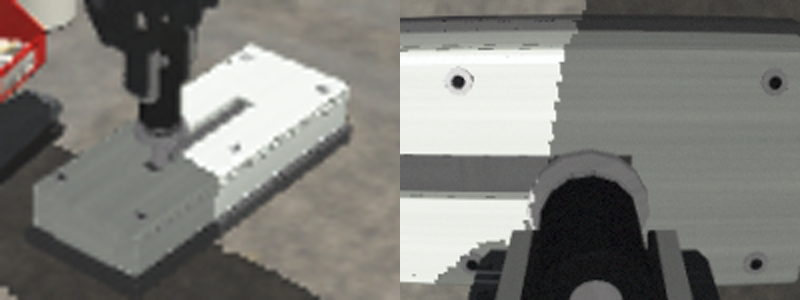

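The nose hangs over the groove's near end at (160,160) in the scene crop, with no contact force yet. I keep lowering until I feel the spring.

Emit:
move_arm(dp=[[0,0,-0.008],[0,0,-0.015],[0,0,-0.02],[0,0,-0.025],[0,0,-0.025],[0,0,-0.025]], angular=[[0,0,0],[0,0,0],[0,0,0],[0,0,0],[0,0,0],[0,0,0]])

```text
time: 7.98
eef_pos: [0.5695, -0.0752, 0.0734]
tcp_rot: [[-0.988, 0.155, 0.0], [0.155, 0.988, -0.0], [-0.0, -0.0, -1.0]]
ft_force: [0.8, -0.3, 0.7]
finger_gap: 0.0259
grasp_force: 40.7
```

Floor contact at about 3 N of spring force. Sliding toward -y now.

Emit:
move_arm(dp=[[-0.001,-0.0075,0],[-0.0025,-0.015,0],[-0.0035,-0.0225,0],[-0.0045,-0.03,0],[-0.006,-0.0375,0],[-0.007,-0.045,0],[-0.008,-0.0525,0],[-0.0095,-0.06,0]], angular=[[0,0,0],[0,0,0],[0,0,0],[0,0,0],[0,0,0],[0,0,0],[0,0,0],[0,0,0]])

```text
time: 8.65
eef_pos: [0.5675, -0.0872, 0.0733]
tcp_rot: [[-0.988, 0.155, -0.0], [0.155, 0.988, 0.0], [0.0, 0.0, -1.0]]
ft_force: [-0.1, 2.4, 0.4]
finger_gap: 0.0262
grasp_force: 40.2
```

Emit:
move_arm(dp=[[-0.001,-0.006,0],[-0.002,-0.012,0],[-0.003,-0.018,0],[-0.004,-0.024,0],[-0.005,-0.03,0],[-0.0055,-0.036,0],[-0.0065,-0.042,0]], angular=[[0,0,0],[0,0,0],[0,0,0],[0,0,0],[0,0,0],[0,0,0],[0,0,0]])

```text
time: 9.23
eef_pos: [0.5662, -0.0956, 0.0733]
tcp_rot: [[-0.988, 0.155, -0.0], [0.155, 0.988, -0.0], [0.0, -0.0, -1.0]]
ft_force: [0.0, 2.0, 0.8]
finger_gap: 0.0263
grasp_force: 40.2
```

Emit:
move_arm(dp=[[-0.001,-0.006,0],[-0.002,-0.012,0],[-0.003,-0.018,0],[-0.004,-0.024,0],[-0.005,-0.03,0],[-0.0055,-0.036,0],[-0.0065,-0.042,0]], angular=[[0,0,0],[0,0,0],[0,0,0],[0,0,0],[0,0,0],[0,0,0],[0,0,0]])

```text
time: 9.82
eef_pos: [0.5649, -0.104, 0.0733]
tcp_rot: [[-0.988, 0.155, 0.0], [0.155, 0.988, -0.0], [-0.0, -0.0, -1.0]]
ft_force: [0.1, 2.6, 1.7]
finger_gap: 0.0265
grasp_force: 40.2
```

Emit:
move_arm(dp=[[-0.001,-0.006,0],[-0.002,-0.012,0],[-0.003,-0.018,0],[-0.004,-0.024,0],[-0.005,-0.03,0],[-0.0055,-0.036,0],[-0.0065,-0.042,0]], angular=[[0,0,0],[0,0,0],[0,0,0],[0,0,0],[0,0,0],[0,0,0],[0,0,0]])

```text
time: 10.4
eef_pos: [0.5634, -0.1125, 0.073]
tcp_rot: [[-0.988, 0.155, -0.001], [0.155, 0.988, 0.0], [0.001, -0.0, -1.0]]
ft_force: [-0.6, -0.2, -2.0]
finger_gap: 0.0265
grasp_force: 40.3
```

The vertical force fell back to the pin's weight, so the nose seems to have dropped. I push on gently to confirm a side stop.

Emit:
move_arm(dp=[[-0.001,-0.005,0],[-0.0015,-0.01,0],[-0.0025,-0.015,0],[-0.0025,-0.015,0]], angular=[[0,0,0],[0,0,0],[0,0,0],[0,0,0]])

```text
time: 10.73
eef_pos: [0.5631, -0.1148, 0.0732]
tcp_rot: [[-0.988, 0.155, 0.0], [0.155, 0.988, 0.001], [0.0, 0.001, -1.0]]
ft_force: [0.1, 4.3, -2.1]
finger_gap: 0.0262
grasp_force: 39.7
```

Side stop felt (4.3 N). Backing off to the middle, then pressing down.

Emit:
move_arm(dp=[[0.0015,0.01,0],[0.0015,0.01,0],[0.0015,0.01,-0.015],[0.0015,0.01,-0.03],[0.0015,0.01,-0.045],[0.0015,0.01,-0.055],[0.0015,0.01,-0.06],[0.0015,0.01,-0.06]], angular=[[0,0,0],[0,0,0],[0,0,0],[0,0,0],[0,0,0],[0,0,0],[0,0,0],[0,0,0]])

```text
time: 11.4
eef_pos: [0.5633, -0.1134, 0.0609]
tcp_rot: [[-0.988, 0.155, -0.0], [0.155, 0.988, 0.0], [0.0, -0.0, -1.0]]
ft_force: [0.4, -0.2, -2.2]
finger_gap: 0.0262
grasp_force: 40.5
```

Free descent with no side force. Down the last 3 mm and a little more, until the flange lands.

Emit:
move_arm(dp=[[0,0,-0.005],[0,0,-0.01],[0,0,-0.014],[0,0,-0.018],[0,0,-0.02],[0,0,-0.02]], angular=[[0,0,0],[0,0,0],[0,0,0],[0,0,0],[0,0,0],[0,0,0]])

```text
time: 11.9
eef_pos: [0.5637, -0.1135, 0.058]
tcp_rot: [[-0.988, 0.155, 0.001], [0.155, 0.988, -0.0], [-0.001, -0.0, -1.0]]
ft_force: [-1.0, -0.3, 4.5]
finger_gap: 0.0258
grasp_force: 40.8
```

Emit:
move_arm(dp=[[0,0,-0.003],[0,0,-0.003],[0,0,-0.003]], angular=[[0,0,0],[0,0,0],[0,0,0]])

```text
time: 12.15
eef_pos: [0.5638, -0.1135, 0.0579]
tcp_rot: [[-0.988, 0.155, 0.002], [0.155, 0.988, -0.001], [-0.002, -0.001, -1.0]]
ft_force: [-3.1, -1.1, 9.0]
finger_gap: 0.026
grasp_force: 41.1
```

Emit:
move_arm(dp=[[0,0,0.006],[0,0,0.006],[0,0,0.006],[0,0,0.006],[0,0,0.006],[0,0,0.006],[0,0,0.006]], angular=[[0,0,0],[0,0,0],[0,0,0],[0,0,0],[0,0,0],[0,0,0],[0,0,0]], grip=0.8)

```text
time: 12.73
eef_pos: [0.5633, -0.1133, 0.0577]
tcp_rot: [[-0.988, 0.155, -0.0], [0.155, 0.988, 0.0], [0.0, 0.0, -1.0]]
ft_force: [-0.4, -0.1, -0.6]
finger_gap: 0.0682
grasp_force: 0.0
```

Emit:
move_arm(dp=[[0,0,0.1],[0,0,0.2],[0,0,0.35],[0,0,0.5],[0,0,0.65],[0,0,0.75],[0,0,0.75],[0,0,0.75]], angular=[[0,0,0],[0,0,0],[0,0,0],[0,0,0],[0,0,0],[0,0,0],[0,0,0],[0,0,0]])

```text
time: 13.4
eef_pos: [0.5639, -0.1135, 0.2087]
tcp_rot: [[-0.988, 0.155, 0.002], [0.155, 0.988, -0.001], [-0.002, -0.0, -1.0]]
ft_force: [-0.5, -1.2, -0.7]
finger_gap: 0.0684
grasp_force: 0.0
```

```bash
python3 - <<'E'
from h import *
j=cap('wrist')
W=fcloud(j)
s=W.reshape(-1,3);r=np.hypot(s[:,0]-.563,s[:,1]+.1135)
t=s[(r<.03)&(s[:,2]>.09)&(s[:,2]<.11)];print('knobtop z (want .098)',len(t),np.percentile(t[:,2],[10,50,90]),np.median(t,0))
p=s[(r>.03)&(r<.07)&(s[:,2]>.04)&(s[:,2]<.05)];print('plate',np.median(p[:,2]))
f=s[(r<.018)&(s[:,2]>.047)&(s[:,2]<.056)];print('flange (want .051)',len(f),np.median(f[:,2]))
i=cap('scene')['img'][150:250,240:373,::-1]
cv2.imwrite('pics/s5.png',np.hstack([cv2.resize(i,(400,300),interpolation=2),cv2.resize(j['img'][:,:,::-1],(400,300),interpolation=2)]))
E
```

```text
knobtop z (want .098) 718 [0.09543108 0.09703592 0.09814958] [ 0.56170042 -0.11398508  0.09703592]
plate 0.04518730423946543
flange (want .051) 257 0.050435244120261735
```

View pics/s5.png

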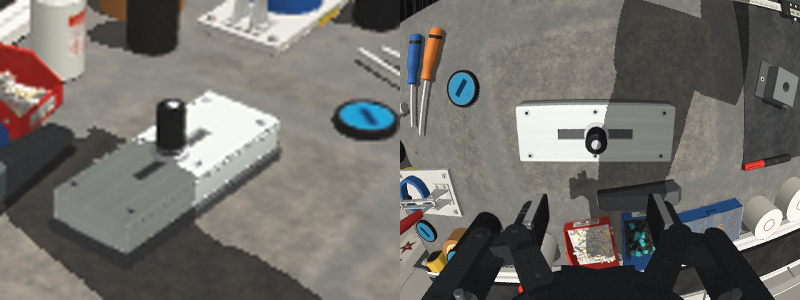

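The pin stands upright at (170,125) in the scene crop with its flange flat on the plate, about 5 mm above the plate face. The gripper is well clear, and the stapler, lid and marker are where they were.

```bash
python3 -c "
from plant import arm
print(arm.sign_off())"
```

```text
the job is handed in; nothing more can be done
None
```

The stop pin is in the hidden socket with its flange flat on the cover plate, released and standing. The job was handed in at about 13.5 s, and the stapler, lid and marker look undisturbed.

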